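# Load assay cartridges into a sprung-flap feed magazine

## Robot

A 6-joint arm with a two-finger parallel gripper is mounted at the origin on the work surface. World frame = base frame: x ahead of the robot, y to its left, z up, the work surface at z = 0. Lengths are in m, angles in rad, forces in N, time in s.
With the tool pointing down it reaches from about 0.35 to 0.975 m from the base axis. Payload 7.1 kg.
Tool frame: the origin (TCP) lies midway between the tips of the shut fingers; the grasp point (between the pads) lies 19 mm behind it (env.grip_depth is the distance from the TCP to the grasp point, in m); z points along the fingers, y is the line along which they close (so a half turn about z gives the same grasp; the last joint's range is limited). The gripper opens to 88 mm and grips with 3 to 60 N. Pads are 20 mm wide; open, the fingers measure 115 mm over their backs; the gripper's body (75 mm by 178 mm) begins 61 mm behind the grasp point.
Start: joints at [1.287, 0.423, 1.63, -0, 1.089, -0.019], TCP at [0.164, 0.603, 0.188] pointing down, gripper open.
Joint ranges: [-3, 3], [-0.9, 2.11], [0.09, 2.58], [-1.31, 4.45], [0.11, 2.69], [-2.54, 2.54]. Speed limits (rad/s): [2.39, 2.39, 3.01, 3.14, 3.14, 3.14].

## Interface

Orientations are given as a unit quaternion [x, y, z, w].
In Python, from bench import env, cams, status gives the robot as it stands (env), with the cameras (cams) and the readings (status).
- The arm moves only by the shell command python3 inch.py, which reads ROWS from standard input. ROWS is a JSON list of rows, 1 to 8 of them, each of 7 numbers: the opening from 0.0 (shut) to 1.0 (fully open), then dx, dy, dz in parts of the range, where 1.0 means 0.75 m, then a rotation vector rx, ry, rz in fractions of the full range, 1 being 2 pi rad; each row is the pose to reach, as a shift and turn from the pose commanded when the command began, along the tool's axes at that moment; what a row does not reach only later rows make up. A row lasts 1/10 s, in which the tool goes at most 0.05 m and 0.15 rad, less where a joint would pass 70% of its speed; a pose out of reach is approached as far as the arm can. The fingers move at their own pace and stop on an object; the grip force is fixed at half the most. Time passes only in rows, so rows that do not move let the fingers close. It prints the time, the measured TCP pose, the force, the opening and the grip force at its end. Shift and turn numbers lie between -1 and 1, and a call with a number outside is refused. Input that does not fit is refused with a message, and nothing moves.
- status.get_obs(): the state, without advancing time (a new reading comes with each control period).
- cams.capture(name): name is "scene" or "top"; returns the picture (384x512x3 uint8, red, green, blue); there is no depth.
- cams.camera_model(name): a dict with "fx", "fy", "cx", "cy" (pixels), "k1" (the pictures are not rectified: a ray, as slopes to the right and down, at radius r is drawn at 1 + k1 r^2 times it, then the intrinsics apply), "world_from_camera" (4x4, takes a point from camera to world coordinates). Camera axes: x right, y down, z forward; pixel columns grow to the right and rows downward; lengths in m; the calibration is good to about 2 mm. A picture is of the moment at which its call begins. camera_model takes no time and is no camera call.
- env.job_done(): hands the job in; it is judged then, once.
The state is a dict: "clock": time; "q": joint angles; "qd": joint speeds; "tau": joint torques, N m; "tcp_pos": TCP position; "ee_rot": TCP orientation; "force": force on the tool from outside, world axes, zero at the start; "wrist_torque": the same for the moment, N m; "gripper_width": opening from 0.0 (shut) to 1.0 (fully open); "finger_force": force on a finger pad.
Only numpy, scipy, OpenCV 4.12 (cv2) and the standard library are available. Lean on these libraries where they do the work, as an engineer would, in place of code of your own. Each camera call takes 0.05 s, during which the arm holds its last target. There are 200 camera calls.

## Task

The feed magazine already holds the blue cartridge; load the two fresh ones behind it, lying flat and one after the other, first yellow, then red: push each in from the loading tray, past the sprung flap until the flap snaps shut behind it, so that each drives the ones ahead deeper and in the end the three sit end to end with blue fully home against the closed end. Leave the used dark-grey cartridge and everything else on the bench where they are.

Things in the scene. Friction and masses are not known exactly. Their poses are not given: they have to be found in the camera images.
- magazine: Feed magazine, fixed to the bench: an aluminium loading tray leading into a clear square tube with a green end block. Origin: on the bench under the flap; x points from the tray into the tube, z up. Floor 8 mm above the bench all along. Tube x = 0 to 170 mm, inside 44 mm wide and 33 mm high, top 45 mm above the bench (end block 47). Three cartridges end to end fill x = 26 to 170 mm.
- tray (a point): Point on the floor of the open loading tray, at magazine x = -70 mm. The tray runs from x = -110 to 0 mm, open above and at its rear, between two lips 8 mm high and 5 mm thick; it is 52 mm wide between them, narrowing to 44 mm from x = -45 to 0 mm.
- slot (a point): Inner end of the slot in the tube's roof, at roof top, magazine x = 40 mm. The slot is 32 mm wide, along the middle of the roof from the mouth (x = 0) to here, and lets closed fingers pointing down follow a cartridge into the tube. Beyond it the roof is whole: a cartridge goes deeper only when the next one pushes it.
- tube_end (a point): Middle of the lower edge of the tube's closed end, on its inner face, at magazine x = 170 mm, floor height.
- flap (a joint): Orange sprung flap in the tube's mouth, hinged at the floor on x = 0, 22 mm wide, standing 19 mm above the floor. 0 = upright (shut), 1.5 rad = folded flat into a recess in the floor, away from the tray. It swings only inward; the spring is weak (about 0.4 N at its edge) and rights it once a cartridge's rear end is beyond x = 22 mm and the fingers are out of its way.
- cart_blue: blue assay cartridge: white plastic block 48 (its x) x 40 (its y) x 30 (z) mm with a blue plate on top and blue stripes round it, both ends alike, about 60 g, already lying upright on the floor inside the tube, beyond the shut flap and short of the closed end, free to slide. Origin: centre of its underside; z up.
- cart_yellow: yellow assay cartridge: white plastic block 48 (its x) x 40 (its y) x 30 (z) mm with a yellow plate on top and yellow stripes round it, both ends alike, about 60 g, standing upright on the bench. Origin: centre of its underside; z up.
- cart_red: red assay cartridge: white plastic block 48 (its x) x 40 (its y) x 30 (z) mm with a red plate on top and red stripes round it, both ends alike, about 60 g, standing upright on the bench. Origin: centre of its underside; z up.
- cart_used: used cartridge, to be left alone: same block, 48 x 40 x 30 mm, with a dark-grey plate and stripes. Origin: centre of its underside.
- timer: green bench timer with a grey display, lying flat, 52 (x) x 44 (y) x 24 mm. Origin: centre of its underside.
- vial: amber glass vial with a white cap, standing, 26 mm diameter, 50 mm high. Origin: centre of its underside.
- jar: small white jar with a green cap, standing, 30 mm diameter, 48 mm high. Origin: centre of its underside.
- dishes: two clear culture dishes stacked beside the tube, 58 mm diameter, 29 mm high. Origin: centre of the underside.
- forceps: steel forceps lying beside the tube, 118 mm along their x, 15 mm wide, 6 mm high. Origin: about the middle, on the bench.
- bottle: amber bottle with a blue cap, 62 mm diameter, 150 mm high. Origin: centre of its underside.
- canister: white round can, 62 mm diameter, 130 mm high. Origin: centre of its underside.

How it is judged:
By the outcome, as a careful person would: the job done as asked, in the order asked, and still so for the second after the job is handed in, with the robot touching nothing.
It also fails if it takes over 70 s, if anything falls off the work surface, if the arm or the gripper's body presses on something with over 40 N, if the wrist force passes 120 N, or if a joint passes its speed limit or range.

## Working session

There is one attempt and no reset: what is moved stays moved. The work goes in short steps, Python scripts to look and compute and a shell command to move; the robot and the scene stay as the last step left them, time stands still between calls to the robot, and variables do not carry over. Pictures are saved under pics/ and viewed, at most 10 in all, crops included, and the job is handed in when it is done.

```bash
ls; mkdir -p pics
python3 - <<'E'
from bench import env, cams, status
import cv2,numpy as np
for n in("scene","top"):
    im=cams.capture(n); cv2.imwrite(f"pics/{n}0.png",cv2.resize(im[:,:,::-1],(800,600),interpolation=cv2.INTER_CUBIC)); m=cams.camera_model(n);print(n,{k:(np.round(v,3).tolist()) for k,v in m.items()})
print(status.get_obs()['ee_rot'],env.grip_depth)
E
```

```text
bench.py
inch.py
pics
scene {'fx': 411.746, 'fy': 411.746, 'cx': 256.521, 'cy': 197.618, 'k1': -0.104, 'world_from_camera': [[-0.055, 0.544, -0.837, 1.546], [0.998, 0.047, -0.035, 0.051], [0.02, -0.838, -0.546, 0.693], [0.0, 0.0, 0.0, 1.0]]}
top {'fx': 434.403, 'fy': 434.403, 'cx': 254.461, 'cy': 191.202, 'k1': -0.002, 'world_from_camera': [[-0.008, -0.989, 0.149, 0.397], [-1.0, 0.007, -0.01, 0.019], [0.009, -0.149, -0.989, 1.36], [0.0, 0.0, 0.0, 1.0]]}
[ 1.32017874e-01  9.91247100e-01 -6.76015728e-04 -1.03431567e-04] 0.0187
```

View pics/scene0.png

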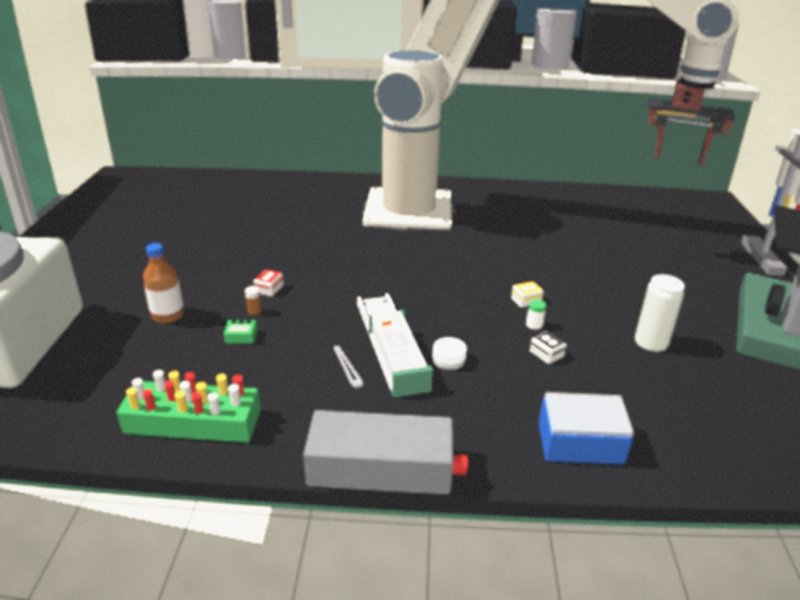

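View pics/top0.png

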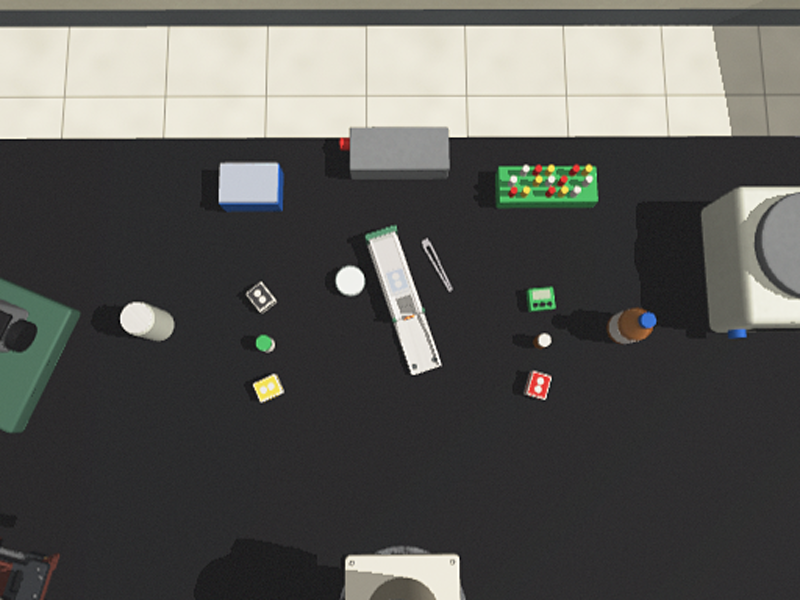

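```bash
cat > h.py <<'E'
from bench import env, cams, status
import numpy as np, cv2
from scipy.spatial.transform import Rotation as R
def ray(n,uv):
    m=cams.camera_model(n); K=np.array([[m['fx'],0,m['cx']],[0,m['fy'],m['cy']],[0,0,1]])
    p=cv2.undistortPoints(np.float64(uv).reshape(-1,1,2),K,np.array([m['k1'],0,0,0,0.]))[:,0]
    T=np.array(m['world_from_camera']); return T[:3,3],np.c_[p,np.ones(len(p))]@T[:3,:3].T
def pix2w(n,uv,z):
    o,d=ray(n,uv); return o+d*((z-o[2])/d[:,2])[:,None]
def w2pix(n,P):
    m=cams.camera_model(n); T=np.array(m['world_from_camera']); c=(np.atleast_2d(P)-T[:3,3])@T[:3,:3]
    s=c[:,:2]/c[:,2:]; s=s*(1+m['k1']*(s**2).sum(1))[:,None]
    return s*[m['fx'],m['fy']]+[m['cx'],m['cy']]
def rel(pos,yaw=None,rot=None):
    "shift (tool axes) and rotvec from the present pose to a TCP pos, tool down with tool y at world yaw"
    o=status.get_obs(); A=R.from_quat(o['ee_rot'])
    d=A.inv().apply(np.array(pos)-o['tcp_pos'])
    if yaw is None: return d.round(4),np.zeros(3)
    best=[]
    for k in (0,np.pi):
        y=np.array([np.cos(yaw+k),np.sin(yaw+k),0]); z=np.array([0,0,-1.]); B=R.from_matrix(np.c_[np.cross(y,z),y,z])
        best.append((A.inv()*B).as_rotvec())
    best.sort(key=np.linalg.norm); return d.round(4),best[0].round(3),best[1].round(3)
E
python3 - <<'E'
from h import *
ims=[cams.capture("top") for _ in range(4)]; im=np.mean(ims,0).astype(np.uint8)
hsv=cv2.cvtColor(im,cv2.COLOR_RGB2HSV)
for n,(u,v) in dict(yellow=(171,248),red=(345,246)).items():
    s=np.s_[v-14:v+15,u-14:u+15]
    h=hsv[s]; 
    mk=((h[...,1]>110)&(h[...,2]>90)).astype(np.uint8); full=(h[...,2]>95).astype(np.uint8)
    for t,M in(("plate",mk),("full",full)):
        pts=np.argwhere(M)[:,::-1]+[u-14,v-14]
        w=pix2w("top",pts,0.03)[:,:2]; c,sz,a=cv2.minAreaRect((w*1000).astype(np.float32)); print(n,t,len(w),w.mean(0).round(4),np.round(c,1),np.round(sz,1),round(a,1))
a=cv2.resize(im[140:245,215:295],(800*570//1050*1,570),interpolation=cv2.INTER_CUBIC)
b=[cv2.resize(im[v-14:v+15,u-14:u+15],(285,285),interpolation=cv2.INTER_CUBIC) for u,v in((171,248),(345,246))]
cv2.imwrite("pics/c1.png",np.hstack([a,np.vstack(b)])[:,:,::-1]); print(a.shape)
E
```

```text
yellow plate 110 [0.4248 0.26  ] [424.4 257. ] [40.5 46.4] 24.1
yellow full 240 [0.4256 0.2577] [425.5 257.7] [43.1 50.7] 24.2
red plate 115 [ 0.4261 -0.2678] [ 425.3 -265.1] [38.9 45.2] 73.6
red full 230 [ 0.427  -0.2671] [ 427.4 -266.9] [42.6 50.3] 73.6
(570, 434, 3)
```

View pics/c1.png

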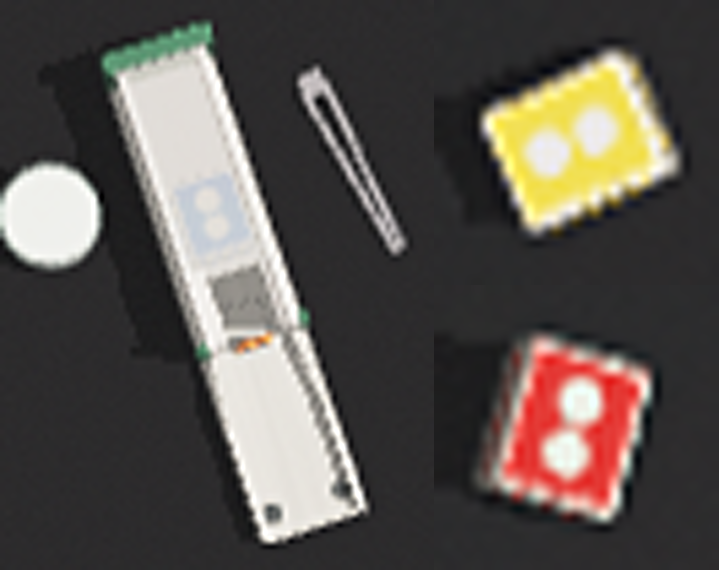

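The crop shows tray rear corners at crop (265,543)/(368,508), the flap edge centre at (252,342), and the end block front edge around (112,78)–(212,45). I'll fit the magazine pose to these and check it with an overlay.

Run:
```python
from h import *
from scipy.optimize import least_squares
s=5.427
C=np.array([[265,543],[368,508],[252,340],[210,280],[262,263],[112,76],[212,43]],float); uv=(C+.5)/s-.5+[215,140]
M=np.array([[-.110,.031,.016],[-.110,-.031,.016],[0,0,.027],[.040,.016,.045],[.040,-.016,.045],[.170,.026,.047],[.170,-.026,.047]])
def W(p,M): c,q=np.cos(p[2]),np.sin(p[2]); return np.c_[p[0]+c*M[:,0]-q*M[:,1],p[1]+q*M[:,0]+c*M[:,1],M[:,2]]
r=least_squares(lambda p:(w2pix("top",W(p,M))-uv).ravel(),[.5,0,.28],loss='soft_l1')
p=r.x; print(p.round(4)); print(np.c_[(w2pix("top",W(p,M))-uv)].round(2).tolist())
im=cams.capture("top"); k=7
v=cv2.resize(im[140:225,215:295],None,fx=k,fy=k,interpolation=cv2.INTER_CUBIC)
im2=cams.capture("scene"); c=np.mean(w2pix("scene",W(p,np.array([[.03,0,.03]]))),0).astype(int)
x0,y0=c-[30,42]; v2=cv2.resize(im2[y0:y0+85,x0:x0+32+2],None,fx=k,fy=k,interpolation=cv2.INTER_CUBIC)
x0,y0=c-[36,42]; v2=cv2.resize(im2[y0:y0+85,x0:x0+34*2],None,fx=k,fy=k,interpolation=cv2.INTER_CUBIC)
v=cv2.resize(im[140:245,215:295],None,fx=5.6,fy=5.6,interpolation=cv2.INTER_CUBIC)
v2=cv2.resize(v2,(350,int(v2.shape[0]*350/v2.shape[1])))
def draw(v,n,off,k):
    for P in ([[-.11,.031,.016],[0,.031,.016],[0,-.031,.016],[-.11,-.031,.016]],[[0,.016,.045],[.04,.016,.045],[.04,-.016,.045],[0,-.016,.045]],[[0,.022,.008],[.17,.022,.008],[.17,-.022,.008],[0,-.022,.008]],[[0,.011,.027],[0,-.011,.027]]):
        q=((w2pix(n,W(p,np.array(P)))-off+.5)*k-.5).round().astype(int); cv2.polylines(v,[q],True,(0,0,255),1)
draw(v,"top",np.array([215,140]),5.6); draw(v2,"scene",np.array([x0,y0]),350/68)
h=588; v2=cv2.copyMakeBorder(v2,0,h-v2.shape[0],0,0,cv2.BORDER_CONSTANT); cv2.imwrite("pics/o1.png",np.hstack([v,v2])[:,:,::-1])
```

```text
[ 0.5624 -0.0176  0.3143]
[[0.07, 0.17], [0.11, 0.22], [0.68, 0.33], [-0.55, -0.0], [-0.23, -0.13], [1.17, -0.87], [-1.33, 0.07]]
```

View pics/o1.png

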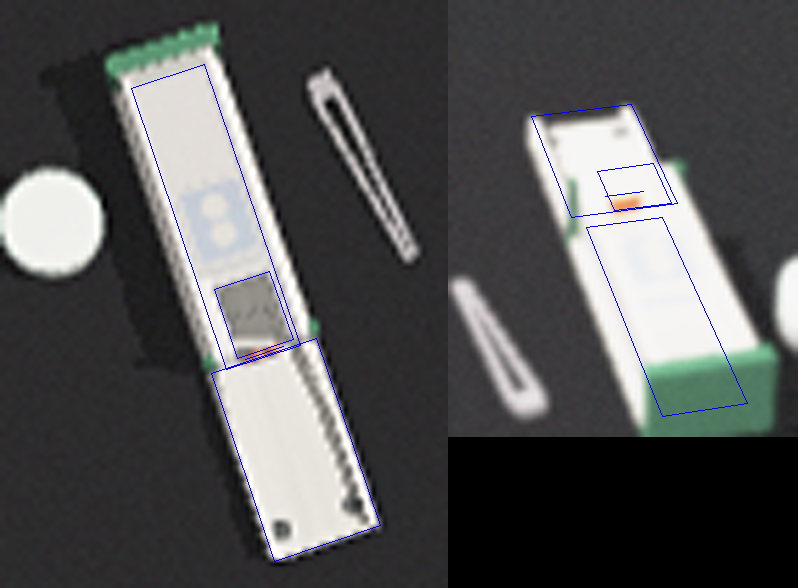

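The overlay agrees with the tray, slot and flap in both views, so the magazine is at (0.562, -0.018) with yaw 0.314.

```bash
cat >> h.py <<'E'
MP=(0.5624,-0.0176,0.3143)
def mag(x,y,z): c,s=np.cos(MP[2]),np.sin(MP[2]); return [MP[0]+c*x-s*y,MP[1]+s*x+c*y,z]
E
python3 - <<'E'
from h import *
print(rel([.4252,.259,.10],np.radians(114.2)))
E
```

```text
(array([-0.3426, -0.2636,  0.0879]), array([-0.   , -0.   , -0.687]), array([-0.   ,  0.   ,  2.454]))
```

The manual's scale: shifts go in shares of 0.75 m and turns go in shares of 2 pi rad. Converting my numbers, -0.3426 m / 0.75 = -0.4568, -0.2636 m / 0.75 = -0.3515, -0.687 rad / 6.2832 = -0.1093.

```bash
echo '[[1, -0.4568, -0.3515, 0.1173, 0, 0, -0.1093], [1, -0.4568, -0.3515, 0.1173, 0, 0, -0.1093], [1, -0.4568, -0.3515, 0.1173, 0, 0, -0.1093], [1, -0.4568, -0.3515, 0.1173, 0, 0, -0.1093], [1, -0.4568, -0.3515, 0.1173, 0, 0, -0.1093], [1, -0.4568, -0.3515, 0.1173, 0, 0, -0.1093], [1, -0.4568, -0.3515, 0.1173, 0, 0, -0.1093], [1, -0.4568, -0.3515, 0.1173, 0, 0, -0.1093]]' | python3 inch.py; python3 -c "
from h import *
print(rel([.4252,.259,.006],np.radians(114.2)))"
```

```text
clock: 1.2
tcp_pos: [0.3988, 0.294, 0.1092]
ee_rot: [-0.21, 0.978, 0.0, 0.0]
force: [1.4, 0.8, -0.2]
gripper_width: 1.001
finger_force: 0.0
(array([-0.0097, -0.0428,  0.1032]), array([0.   , 0.001, 0.   ]), array([-2.000e-03,  0.000e+00, -3.142e+00]))
```

```bash
echo '[[1, 0, 0, 0, 0, 0, 0], [1, 0, 0, 0, 0, 0, 0]]' | python3 inch.py; python3 -c "
from h import *
print(rel([.4252,.259,.006],np.radians(114.2)))"
```

```text
clock: 1.4
tcp_pos: [0.3982, 0.2947, 0.1092]
ee_rot: [-0.208, 0.978, 0.0, -0.0]
force: [-0.1, -0.1, -1.1]
gripper_width: 1.0
finger_force: 0.0
(array([-0.0102, -0.0436,  0.1032]), array([ 0.   , -0.   , -0.003]), array([-0.   , -0.   ,  3.138]))
```

To row units: 0.103 m / 0.75 = 0.1373, 0.09 m / 0.75 = 0.12.

```bash
echo '[[1, -0.0136, -0.0581, 0.04, 0, 0, 0], [1, -0.0136, -0.0581, 0.08, 0, 0, 0], [1, -0.0136, -0.0581, 0.12, 0, 0, 0], [1, -0.0136, -0.0581, 0.1373, 0, 0, 0], [1, -0.0136, -0.0581, 0.1373, 0, 0, 0], [0.3, -0.0136, -0.0581, 0.1373, 0, 0, 0], [0.3, -0.0136, -0.0581, 0.1373, 0, 0, 0], [0.3, -0.0136, -0.0581, 0.1373, 0, 0, 0]]' | python3 inch.py; echo '[[0.3, 0, 0, 0, 0, 0, 0], [0.3, 0, 0, 0, 0, 0, 0]]' | python3 inch.py
```

```text
clock: 2.2
tcp_pos: [0.4255, 0.2607, 0.0075]
ee_rot: [-0.21, 0.978, 0.0, 0.001]
force: [-0.8, 0.0, 0.0]
gripper_width: 0.768
finger_force: 0.0
clock: 2.4
tcp_pos: [0.4251, 0.2601, 0.0068]
ee_rot: [-0.21, 0.978, 0.0, 0.0]
force: [-0.5, -0.7, 0.3]
gripper_width: 0.588
finger_force: 0.0
```

To row units: -0.1 m / 0.75 = -0.1333, -0.08 m / 0.75 = -0.1067.

```bash
echo '[[0, 0, 0, 0, 0, 0, 0], [0, 0, 0, 0, 0, 0, 0], [0, 0, 0, 0, 0, 0, 0], [0, 0, 0, -0.0533, 0, 0, 0], [0, 0, 0, -0.1067, 0, 0, 0], [0, 0, 0, -0.1333, 0, 0, 0], [0, 0, 0, -0.1333, 0, 0, 0], [0, 0, 0, -0.1333, 0, 0, 0]]' | python3 inch.py; python3 -c "
from h import *
print(rel(mag(-.068,0,.07),MP[2]))"
```

```text
clock: 3.2
tcp_pos: [0.4247, 0.2598, 0.1062]
ee_rot: [-0.209, 0.978, 0.0, 0.0]
force: [-0.9, -0.4, -0.6]
gripper_width: 0.006
finger_force: 0.0
(array([ 0.0557, -0.3022,  0.0361]), array([-0.   ,  0.   , -1.463]), array([0.   , 0.   , 1.679]))
```

Run:
```python
from h import *
a=cams.capture("top"); b=cams.capture("scene")
c=w2pix("top",[.425,.26,.03])[0].astype(int); d=w2pix("scene",[.425,.26,.05])[0].astype(int); print(c,d)
f=lambda i,c:cv2.resize(i[c[1]-40:c[1]+40,c[0]-40:c[0]+40],(400,400),interpolation=cv2.INTER_CUBIC)
cv2.imwrite("pics/g1.png",np.hstack([f(a,c),f(b,d)])[:,:,::-1])
```

```text
[170 248] [338 177]
```

View pics/g1.png

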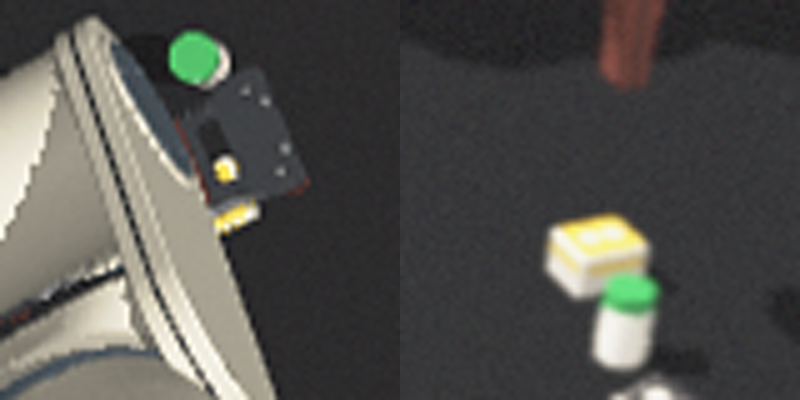

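Run:
```python
from h import *
print(pix2w("scene",[[338,182.5]],.03), pix2w("scene",[[525*.64+.5,290*.64]],.03))
print("top",pix2w("top",[[171.5,248]],.03), w2pix("top",[.425,.259,.03]))
o=status.get_obs(); A=R.from_quat(o['ee_rot']); print(o['q'].round(3) if hasattr(o['q'],'round') else o['q'],A.as_matrix().round(3).tolist())
print(w2pix("scene",o['tcp_pos']),w2pix("top",o['tcp_pos']))
```

```text
[[0.41963567 0.26066687 0.03      ]] [[0.43913882 0.25379855 0.03      ]]
top [[0.42520131 0.25764426 0.03      ]] [[171.05081836 248.07055561]]
[ 0.525  0.361  1.968  0.     0.814 -1.468] [[-0.912, -0.41, -0.002], [-0.41, 0.912, -0.001], [0.002, -0.0, -1.0]]
[[340.81410293 162.1723646 ]] [[166.18010253 247.93049096]]
```

Run:
```python
from h import *
print(w2pix("scene",[.164,.603,.188]), status.get_obs()['tcp_pos'],status.get_obs()['clock'])
a=cams.capture("scene"); b=cams.capture("top")
f=lambda i,c:cv2.resize(i[c[1]-50:c[1]+50,c[0]-50:c[0]+50],(400,400),interpolation=cv2.INTER_CUBIC)
cv2.imwrite("pics/g2.png",np.hstack([f(b,(171,248)),f(a,(338,165))])[:,:,::-1])
```

```text
[[431.86177183 111.47956701]] [0.42392074 0.25935948 0.10504992] 3.3
```

View pics/g2.png

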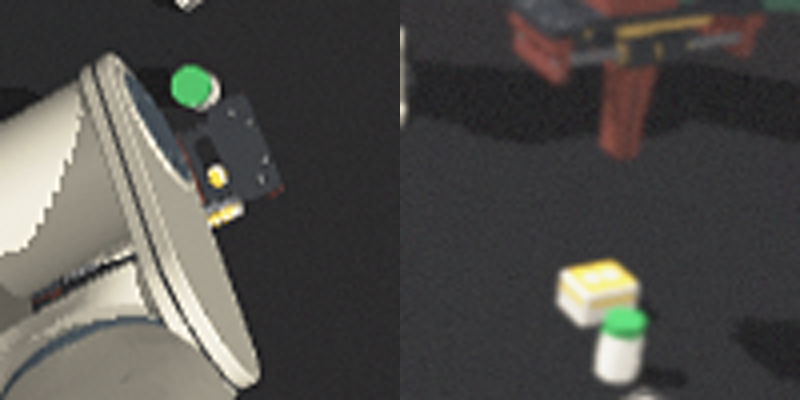

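```bash
python3 - <<'E'
from h import *
t=np.array(status.get_obs()['tcp_pos'])
for z in (.18,.2,.23,.26): print(z,w2pix("top",[t[0]+.0365,t[1]-.0812,z]).round(1))
for z in (.105,.12,.13,.14): print(z,w2pix("scene",[t[0]+.009,t[1],z]).round(1))
E
echo '[[1, 0, 0, 0, 0, 0, 0], [1, 0, 0, 0, 0, 0, 0], [1, 0, 0, 0.0533, 0, 0, 0], [1, 0, 0, 0.1067, 0, 0, 0], [1, 0, 0, 0.1333, 0, 0, 0], [1, 0, 0, 0.1333, 0, 0, 0], [1, 0, 0, 0.1333, 0, 0, 0]]' | python3 inch.py
python3 - <<'E'
from h import *
print(w2pix("scene",status.get_obs()['tcp_pos']))
a=cams.capture("scene")
f=lambda i,c:cv2.resize(i[c[1]-30:c[1]+30,c[0]-40:c[0]+40],(640,480),interpolation=cv2.INTER_CUBIC)
cv2.imwrite("pics/g3.png",f(a,(338,180))[:,:,::-1])
E
```

```text
0.18 [[191.2 233.5]]
0.2 [[190.2 233.1]]
0.23 [[188.6 232.5]]
0.26 [[187.  231.8]]
0.105 [[341.2 163.6]]
0.12 [[341.8 159.2]]
0.13 [[342.2 156.3]]
0.14 [[342.7 153.3]]
clock: 4.1
tcp_pos: [0.4247, 0.2599, 0.0062]
ee_rot: [-0.21, 0.978, -0.0, -0.0]
force: [0.4, -0.1, -0.4]
gripper_width: 0.599
finger_force: 0.0
[[336.97615503 189.70756558]]
```

View pics/g3.png

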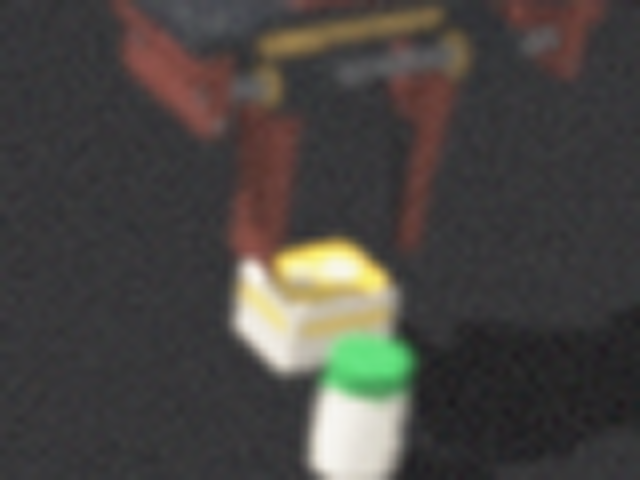

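Fingertips look roughly 25–33 mm higher than the reported TCP: predicted row is 189.7, but the tips sit near row 180. Both earlier views show the same offset. The fingers therefore closed above the cartridge. I'll go deeper, watching the force.

To row units: 0.014 m / 0.75 = 0.0187, 0.008 m / 0.75 = 0.0107.

```bash
echo '[[1, 0, 0, 0, 0, 0, 0], [1, 0, 0, 0, 0, 0, 0], [1, 0, 0, 0, 0, 0, 0], [1, 0, 0, 0.0107, 0, 0, 0], [1, 0, 0, 0.0187, 0, 0, 0], [1, 0, 0, 0.0187, 0, 0, 0]]' | python3 inch.py; echo '[[1, 0, 0, 0.0053, 0, 0, 0], [1, 0, 0, 0.0053, 0, 0, 0]]' | python3 inch.py;echo '[[1, 0, 0, 0.0053, 0, 0, 0], [1, 0, 0, 0.0053, 0, 0, 0]]' | python3 inch.py
```

```text
clock: 4.75
tcp_pos: [0.4241, 0.2595, -0.0087]
ee_rot: [-0.21, 0.978, -0.0, -0.001]
force: [0.1, 0.7, -0.4]
gripper_width: 0.997
finger_force: 0.0
clock: 4.95
tcp_pos: [0.4245, 0.2597, -0.0123]
ee_rot: [-0.21, 0.978, -0.0, -0.0]
force: [0.2, -0.6, -0.9]
gripper_width: 0.997
finger_force: 0.0
clock: 5.15
tcp_pos: [0.4246, 0.2598, -0.0161]
ee_rot: [-0.21, 0.978, -0.0, -0.0]
force: [0.1, -1.1, 0.4]
gripper_width: 0.994
finger_force: 0.0
```

No bench contact at -16 mm reported, which confirms the offset. Next I'll probe a little further and then close.

To row units: 0.004 m / 0.75 = 0.0053.

```bash
echo '[[1, 0, 0, 0.0053, 0, 0, 0], [1, 0, 0, 0.0053, 0, 0, 0]]' | python3 inch.py; echo '[[0, 0, 0, 0, 0, 0, 0], [0, 0, 0, 0, 0, 0, 0], [0, 0, 0, 0, 0, 0, 0], [0, 0, 0, 0, 0, 0, 0], [0, 0, 0, 0, 0, 0, 0], [0, 0, 0, 0, 0, 0, 0], [0, 0, 0, 0, 0, 0, 0]]' | python3 inch.py
```

```text
clock: 5.35
tcp_pos: [0.4246, 0.2598, -0.0201]
ee_rot: [-0.21, 0.978, -0.0, -0.0]
force: [0.0, 0.6, -0.0]
gripper_width: 0.998
finger_force: 0.0
clock: 6.05
tcp_pos: [0.4248, 0.2599, -0.0197]
ee_rot: [-0.21, 0.978, 0.0, 0.0]
force: [-1.0, -0.1, 2.0]
gripper_width: 0.545
finger_force: 30.0
```

To row units: -0.08 m / 0.75 = -0.1067, -0.04 m / 0.75 = -0.0533.

```bash
echo '[[0, 0, 0, -0.0533, 0, 0, 0], [0, 0, 0, -0.1067, 0, 0, 0], [0, 0, 0, -0.1067, 0, 0, 0], [0, 0, 0, -0.1067, 0, 0, 0]]' | python3 inch.py; python3 -c "
from h import *
print(rel(mag(-.068,0,.06),MP[2]))"
```

```text
clock: 6.45
tcp_pos: [0.4253, 0.2602, 0.0609]
ee_rot: [-0.21, 0.978, 0.0, 0.001]
force: [-0.6, -0.8, -0.0]
gripper_width: 0.542
finger_force: 30.0
(array([ 0.0564, -0.3023,  0.0007]), array([-1.000e-03,  2.000e-03, -1.463e+00]), array([2.000e-03, 1.000e-03, 1.679e+00]))
```

To row units: -0.302 m / 0.75 = -0.4027, 0.056 m / 0.75 = 0.0747, 1.679 rad / 6.2832 = 0.2672.

```bash
echo '[[0, 0.0747, -0.4027, 0, 0, 0, 0.2672], [0, 0.0747, -0.4027, 0, 0, 0, 0.2672], [0, 0.0747, -0.4027, 0, 0, 0, 0.2672], [0, 0.0747, -0.4027, 0, 0, 0, 0.2672], [0, 0.0747, -0.4027, 0, 0, 0, 0.2672], [0, 0.0747, -0.4027, 0, 0, 0, 0.2672], [0, 0.0747, -0.4027, 0, 0, 0, 0.2672], [0, 0.0747, -0.4027, 0, 0, 0, 0.2672]]' | python3 inch.py;  echo '[[0, 0, 0, 0, 0, 0, 0], [0, 0, 0, 0, 0, 0, 0]]' | python3 inch.py; python3 -c "
from h import *
print(rel(mag(-.068,0,.06),MP[2]))"
```

```text
clock: 7.25
tcp_pos: [0.4967, -0.0407, 0.0586]
ee_rot: [0.384, 0.923, -0.0, -0.001]
force: [-0.5, 0.7, -0.0]
gripper_width: 0.544
finger_force: 30.0
clock: 7.45
tcp_pos: [0.4965, -0.0384, 0.0591]
ee_rot: [0.377, 0.926, -0.0, -0.001]
force: [-0.5, 0.0, -0.8]
gripper_width: 0.543
finger_force: 30.0
(array([-0.0011,  0.0007, -0.0009]), array([-0.002, -0.001,  0.483]), array([ 2.000e-03, -2.000e-03, -2.659e+00]))
```

To row units: 0.483 rad / 6.2832 = 0.0769.

```bash
echo '[[0, 0, 0, 0, 0, 0, 0.0769], [0, 0, 0, 0, 0, 0, 0.0769], [0, 0, 0, 0, 0, 0, 0.0769], [0, 0, 0, 0, 0, 0, 0.0769], [0, 0, 0, 0, 0, 0, 0.0769], [0, 0, 0, 0, 0, 0, 0.0769]]' | python3 inch.py; python3 -c "
from h import *
print(rel(mag(-.068,0,-.01),MP[2]))
a=cams.capture('scene');b=cams.capture('top')
P=np.array(mag(-.04,0,.04));f=lambda n,i:(lambda c:cv2.resize(i[c[1]-36:c[1]+36,c[0]-36:c[0]+36],(400,400),interpolation=cv2.INTER_CUBIC))(w2pix(n,P)[0].astype(int))
cv2.imwrite('pics/p1.png',np.hstack([f('scene',a),f('top',b)])[:,:,::-1])"
```

```text
clock: 8.05
tcp_pos: [0.4971, -0.0381, 0.06]
ee_rot: [0.588, 0.809, -0.0, -0.0]
force: [-1.0, -0.8, -0.7]
gripper_width: 0.549
finger_force: 30.0
(array([-0.0007,  0.0004,  0.07  ]), array([-0.001, -0.   , -0.   ]), array([-0.000e+00,  1.000e-03,  3.141e+00]))
```

View pics/p1.png

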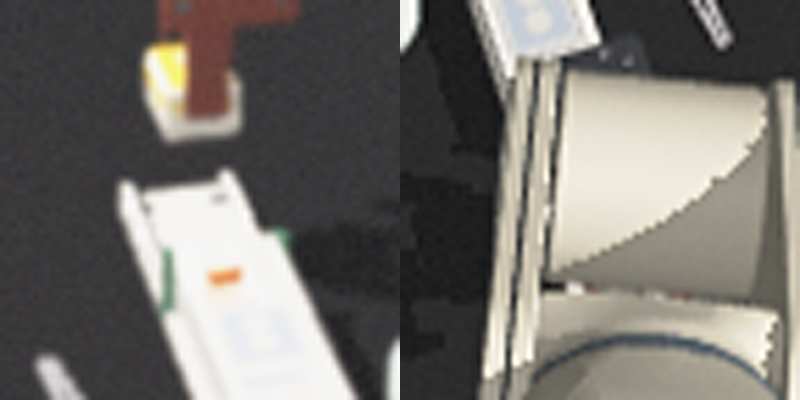

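```bash
python3 -c "
from h import *
c=w2pix('scene',mag(-.04,0,.04))[0].astype(int);k=400/72
for z in (.075,.08,.085):print(((w2pix('scene',[mag(-.044,.02,z),mag(-.044,-.02,z)])-c+36)*k).round())"
```

```text
[[239. 137.]
 [165. 145.]]
[[239. 128.]
 [165. 137.]]
[[240. 120.]
 [165. 129.]]
```

The held cartridge is where expected, with its front bottom edge at (165,138)–(240,125). Lowering it now.

To row units: 0.07 m / 0.75 = 0.0933, 0.065 m / 0.75 = 0.0867.

```bash
echo '[[0, 0, 0, 0.0467, 0, 0, 0], [0, 0, 0, 0.0733, 0, 0, 0], [0, 0, 0, 0.0867, 0, 0, 0], [0, 0, 0, 0.0933, 0, 0, 0], [0, 0, 0, 0.0933, 0, 0, 0], [0, 0, 0, 0.0933, 0, 0, 0]]' | python3 inch.py
```

```text
clock: 8.75
tcp_pos: [0.4981, -0.0386, -0.0091]
ee_rot: [0.589, 0.808, 0.0, 0.0]
force: [-1.0, -0.7, -0.2]
gripper_width: 0.544
finger_force: 30.0
```

To row units: -0.06 m / 0.75 = -0.08, -0.03 m / 0.75 = -0.04.

```bash
echo '[[0, 0, 0, 0.0013, 0, 0, 0], [0.75, 0, 0, 0.0013, 0, 0, 0], [0.75, 0, 0, 0.0013, 0, 0, 0], [0.75, 0, 0, 0.0013, 0, 0, 0], [0.75, 0, 0, -0.04, 0, 0, 0], [0.75, 0, 0, -0.08, 0, 0, 0], [0, 0, -0.04, -0.08, 0, 0, 0], [0, 0, -0.08, -0.08, 0, 0, 0]]' | python3 inch.py; echo '[[0, 0, 0, 0, 0, 0, 0], [0, 0, 0, 0, 0, 0, 0], [0, 0, 0, 0, 0, 0, 0], [0, 0, 0, 0, 0, 0, 0], [0, 0, 0, 0, 0, 0, 0]]' | python3 inch.py; python3 -c "
from h import *
print(rel(mag(-.125,0,-.013),MP[2]))"
```

```text
clock: 9.55
tcp_pos: [0.4411, -0.057, 0.0514]
ee_rot: [0.589, 0.808, 0.001, 0.001]
force: [-0.8, 0.4, -0.5]
gripper_width: 0.611
finger_force: 0.0
clock: 10.05
tcp_pos: [0.4411, -0.0567, 0.0502]
ee_rot: [0.589, 0.808, 0.0, 0.0]
force: [-0.1, 0.1, 0.1]
gripper_width: 0.153
finger_force: 0.0
(array([-0.0003,  0.0025,  0.0632]), array([ 0.   ,  0.   , -0.004]), array([ 0.   , -0.   ,  3.138]))
```

To row units: 0.063 m / 0.75 = 0.084, 0.05 m / 0.75 = 0.0667.

```bash
echo '[[0, 0, 0, 0.04, 0, 0, 0], [0, 0, 0, 0.0667, 0, 0, 0], [0, 0, 0, 0.084, 0, 0, 0], [0, 0, 0, 0.084, 0, 0, 0], [0, 0, 0, 0.084, 0, 0, 0]]' | python3 inch.py; echo '[[0, 0, 0.0133, 0, 0, 0, 0], [0, 0, 0.0267, 0, 0, 0, 0], [0, 0, 0.04, 0, 0, 0, 0], [0, 0, 0.0533, 0, 0, 0, 0], [0, 0, 0.0667, 0, 0, 0, 0], [0, 0, 0.08, 0, 0, 0, 0], [0, 0, 0.0933, 0, 0, 0, 0], [0, 0, 0.1067, 0, 0, 0, 0]]' | python3 inch.py; python3 -c "
from h import *
print(rel(mag(.0125,0,-.013),MP[2])[:2])
a=cams.capture('scene')
c=w2pix('scene',mag(0,0,.03))[0].astype(int)
cv2.imwrite('pics/q1.png',cv2.resize(a[c[1]-36:c[1]+44,c[0]-45:c[0]+45],(720,600),interpolation=cv2.INTER_CUBIC)[:,:,::-1])"
```

```text
clock: 10.55
tcp_pos: [0.4404, -0.0568, -0.0128]
ee_rot: [0.589, 0.808, -0.0, -0.0]
force: [0.2, 0.2, 0.3]
gripper_width: 0.005
finger_force: 0.0
clock: 11.35
tcp_pos: [0.5168, -0.0322, -0.0128]
ee_rot: [0.589, 0.808, -0.0, -0.0]
force: [-2.0, 0.2, 0.7]
gripper_width: 0.01
finger_force: 0.3
(array([0.    , 0.0604, 0.0001]), array([-0.001, -0.   , -0.004]))
```

View pics/q1.png

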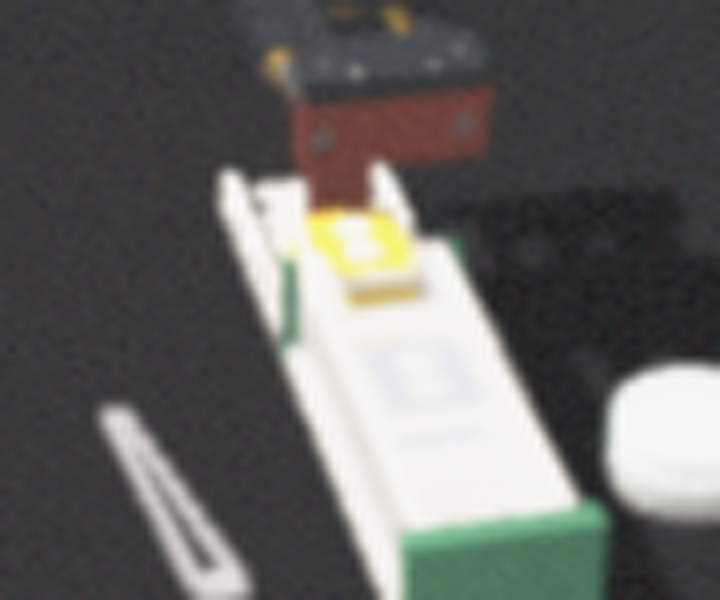

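The yellow cartridge is entering the mouth straight, its front at about (385,285). Continuing the push.

```bash
echo '[[0, 0, 0.0133, 0, 0, 0, 0], [0, 0, 0.0267, 0, 0, 0, 0], [0, 0, 0.04, 0, 0, 0, 0], [0, 0, 0.0533, 0, 0, 0, 0], [0, 0, 0.0667, 0, 0, 0, 0], [0, 0, 0.076, 0, 0, 0, 0], [0, 0, 0.084, 0, 0, 0, 0], [0, 0, 0.084, 0, 0, 0, 0]]' | python3 inch.py; python3 -c "
from h import *
o=status.get_obs();print(rel(mag(0,0,-.013),MP[2])[:2])"
```

```text
clock: 12.2
tcp_pos: [0.5776, -0.013, -0.0126]
ee_rot: [0.589, 0.808, 0.0, 0.001]
force: [1.3, 0.8, 3.0]
gripper_width: 0.004
finger_force: 1.2
(array([ 0.0003, -0.0159,  0.0004]), array([ 0.001,  0.   , -0.004]))
```

To row units: -0.1 m / 0.75 = -0.1333, -0.07 m / 0.75 = -0.0933.

```bash
echo '[[0, 0, 0, -0.04, 0, 0, 0], [0, 0, 0, -0.0933, 0, 0, 0], [0, 0, 0, -0.1333, 0, 0, 0], [1, 0, 0, -0.1333, 0, 0, 0], [1, 0, 0, -0.1333, 0, 0, 0]]' | python3 inch.py; python3 -c "
from h import *
print(rel([.4265,-.2675,.08],np.radians(-16.4)))"
```

```text
clock: 12.7
tcp_pos: [0.5766, -0.0133, 0.0877]
ee_rot: [0.59, 0.808, 0.0, 0.001]
force: [-0.3, -0.1, -0.8]
gripper_width: 0.148
finger_force: 0.0
(array([-0.1963, -0.2205,  0.0076]), array([0.001, 0.   , 0.596]), array([-0.000e+00,  2.000e-03, -2.545e+00]))
```

To row units: -0.2205 m / 0.75 = -0.294, -0.196 m / 0.75 = -0.2613, 0.596 rad / 6.2832 = 0.0949.

```bash
echo '[[1, -0.2613, -0.294, 0.0093, 0, 0, 0.0949], [1, -0.2613, -0.294, 0.0093, 0, 0, 0.0949], [1, -0.2613, -0.294, 0.0093, 0, 0, 0.0949], [1, -0.2613, -0.294, 0.0093, 0, 0, 0.0949], [1, -0.2613, -0.294, 0.0093, 0, 0, 0.0949], [1, -0.2613, -0.294, 0.0093, 0, 0, 0.0949], [1, -0.2613, -0.294, 0.0093, 0, 0, 0.0949], [1, -0.2613, -0.294, 0.0093, 0, 0, 0.0949]]' | python3 inch.py
python3 - <<'E'
from h import *
from scipy.optimize import least_squares
im=cams.capture("top"); cv2.imwrite("pics/t2.png",im[:,:,::-1])
print(rel([.4265,-.2675,-.0197],np.radians(-16.4)))
h=cv2.cvtColor(im,cv2.COLOR_RGB2HSV).astype(int)
c=np.cos(MP[2]);s=np.sin(MP[2])
for n,lo,hi,st in(("orange",3,17,90),("yellow",20,40,25),("blue",95,130,12)):
    m=(h[...,0]>=lo)&(h[...,0]<=hi)&(h[...,1]>st)&(h[...,2]>90); v,u=np.where(m)
    P=pix2w("top",np.c_[u,v],.038 if n!="orange" else .027)[:,:2]-MP[:2]; X=P@[c,s];Y=P@[-s,c]
    k=(X>-.12)&(X<.18)&(abs(Y)<.02); print(n,k.sum(),np.percentile(X[k]*1000,[2,50,98]).round() if k.any() else 0,np.median(Y[k]).round(4) if k.any() else 0)
E
```

```text
clock: 13.5
tcp_pos: [0.4248, -0.2673, 0.0789]
ee_rot: [0.802, 0.598, -0.0, -0.001]
force: [0.7, 0.3, 0.1]
gripper_width: 0.877
finger_force: 0.0
(array([-0.0007,  0.0014,  0.0988]), array([-0.002, -0.001, -0.001]), array([-1.000e-03,  3.000e-03,  3.141e+00]))
orange 8 [-2.  1.  2.] 0.0006
yellow 133 [22. 45. 69.] 0.0012
blue 77 [ 79.  98. 116.] -0.0003
```

```bash
echo '[[1, 0, 0.0013, 0.0533, 0, 0, 0], [1, 0, 0.0013, 0.0933, 0, 0, 0], [1, 0, 0.0013, 0.12, 0, 0, 0], [1, 0, 0.0013, 0.132, 0, 0, 0], [1, 0, 0.0013, 0.132, 0, 0, 0], [0, 0, 0.0013, 0.132, 0, 0, 0], [0, 0, 0.0013, 0.132, 0, 0, 0], [0, 0, 0.0013, 0.132, 0, 0, 0]]' | python3 inch.py; echo '[[0, 0, 0, 0, 0, 0, 0], [0, 0, 0, 0, 0, 0, 0], [0, 0, 0, 0, 0, 0, 0], [0, 0, 0, 0, 0, 0, 0], [0, 0, 0, 0, 0, 0, 0]]' | python3 inch.py
python3 - <<'E'
from h import *
a=cv2.resize(cv2.imread("pics/top0.png"),(512,384),interpolation=cv2.INTER_AREA); b=cv2.imread("pics/t2.png")
u,v=w2pix("top",mag(0,0,.027))[0].round().astype(int)
for i in(a,b): print(i[v-4:v+4,u-6:u+7,2].astype(int)-i[v-4:v+4,u-6:u+7,0])
E
```

```text
clock: 14.35
tcp_pos: [0.428, -0.2678, -0.0177]
ee_rot: [0.801, 0.599, 0.0, 0.001]
force: [-0.1, -0.1, -0.1]
gripper_width: 0.767
finger_force: 0.0
clock: 14.85
tcp_pos: [0.4275, -0.2676, -0.0184]
ee_rot: [0.801, 0.599, 0.0, 0.0]
force: [-0.8, -0.1, 4.5]
gripper_width: 0.548
finger_force: 29.9
[[ 10  10   9  10   9  10   9   7   4   9  13  12  13]
 [ 12  13  11  12  10   9   8   9  10  10   9  11  10]
 [  8  11  10   8  10  15  26  55  87  37  11  10  11]
 [  9   9   8  25  67  89 107 139 133  37   8   9   9]
 [  9   8  27  96 144 142 104  43  44  11   6  10  10]
 [ 11  13  51  91  46  48  28   5   6   7   9  12  10]
 [  8   9  25  26   5   5   5   8   8   9  10   9   9]
 [  8   8  10   8   8   8  10   9  10   9  10  10  12]]
[[  9  10   9   9  10   9   9   7   8   8  10  13  13]
 [ 12  14  12  13  12  11  10   9   6   6   7  12  10]
 [  8  10  11   9   8   6  16  32  92  35   9   9  13]
 [  9   9   5  15  62  89 115 166 153  34   7   9   7]
 [  9   8  20 105 165 156 111  19  44   4   8   9  10]
 [ 14  11  53 115  19  45  17   4   6   6   9  12  10]
 [  9   8  23  21   4   6   7   8   9   9  10   9   9]
 [  8   8   9   7   9   9   9  10  10   9   9  10  14]]
```

The flap pixels match the initial picture, so it shut behind yellow. Red is gripped; lifting it and carrying it to the tray.

The manual's scale: shifts go in shares of 0.75 m and turns go in shares of 2 pi rad. Converting my numbers, -0.08 m / 0.75 = -0.1067, -0.04 m / 0.75 = -0.0533.

```bash
echo '[[0, 0, 0, -0.0533, 0, 0, 0], [0, 0, 0, -0.1067, 0, 0, 0], [0, 0, 0, -0.1067, 0, 0, 0], [0, 0, 0, -0.1067, 0, 0, 0]]' | python3 inch.py; python3 -c "
from h import *
print(rel(mag(-.068,0,.06),MP[2]))"
```

```text
clock: 15.25
tcp_pos: [0.4276, -0.2677, 0.0618]
ee_rot: [0.801, 0.599, 0.0, 0.001]
force: [-1.0, 0.1, -0.3]
gripper_width: 0.549
finger_force: 29.9
(array([0.2396, 0.0026, 0.0017]), array([ 0.001,  0.001, -0.6  ]), array([ 1.000e-03, -2.000e-03,  2.541e+00]))
```

To row units: 0.24 m / 0.75 = 0.32, 0.0026 m / 0.75 = 0.0035, -0.6 rad / 6.2832 = -0.0955.

```bash
echo '[[0, 0.32, 0.0035, 0.0023, 0, 0, -0.0955], [0, 0.32, 0.0035, 0.0023, 0, 0, -0.0955], [0, 0.32, 0.0035, 0.0023, 0, 0, -0.0955], [0, 0.32, 0.0035, 0.0023, 0, 0, -0.0955], [0, 0.32, 0.0035, 0.0023, 0, 0, -0.0955], [0, 0.32, 0.0035, 0.0023, 0, 0, -0.0955], [0, 0.32, 0.0035, 0.0023, 0, 0, -0.0955], [0, 0.32, 0.0035, 0.0023, 0, 0, -0.0955]]' | python3 inch.py; python3 -c "
from h import *
print(rel(mag(-.068,0,-.0095),MP[2])[:2])
a=cams.capture('scene');h=cv2.cvtColor(a,cv2.COLOR_RGB2HSV).astype(int)
q=w2pix('scene',[mag(-.044,.02,.08),mag(-.044,-.02,.08),mag(-.092,.02,.11),mag(-.092,-.02,.11)]);print(q.round(1).tolist())
u0,v0=q.min(0).astype(int)-6;u1,v1=q.max(0).astype(int)+6
w=a[v0:v1,u0:u1].min(2)>140; v,u=np.where(w);print('white u',u.min()+u0,u.max()+u0,'v',v.min()+v0,v.max()+v0)"
```

```text
clock: 16.05
tcp_pos: [0.4963, -0.0385, 0.0585]
ee_rot: [0.588, 0.809, -0.001, -0.001]
force: [-0.7, -0.7, -1.6]
gripper_width: 0.543
finger_force: 29.9
(array([-0.0006,  0.0014,  0.068 ]), array([-0.002, -0.001, -0.001]))
[[250.1, 180.1], [236.7, 181.7], [246.3, 163.4], [233.1, 164.8]]
white u 233 248 v 167 182
```

To row units: 0.069 m / 0.75 = 0.092, 0.065 m / 0.75 = 0.0867.

```bash
echo '[[0, 0, 0.0013, 0.0467, 0, 0, 0], [0, 0, 0.0013, 0.0733, 0, 0, 0], [0, 0, 0.0013, 0.0867, 0, 0, 0], [0, 0, 0.0013, 0.092, 0, 0, 0], [0, 0, 0.0013, 0.092, 0, 0, 0], [0, 0, 0.0013, 0.092, 0, 0, 0]]' | python3 inch.py; echo '[[0.75, 0, 0, 0.0013, 0, 0, 0], [0.75, 0, 0, 0.0013, 0, 0, 0], [0.75, 0, 0, 0.0013, 0, 0, 0], [0.75, 0, 0, -0.04, 0, 0, 0], [0.75, 0, 0, -0.08, 0, 0, 0], [0, 0, -0.04, -0.08, 0, 0, 0], [0, 0, -0.08, -0.08, 0, 0, 0], [0, 0, -0.08, -0.08, 0, 0, 0]]' | python3 inch.py; echo '[[0, 0, 0, 0, 0, 0, 0], [0, 0, 0, 0, 0, 0, 0], [0, 0, 0, 0, 0, 0, 0], [0, 0, 0, 0, 0, 0, 0], [0, 0, 0, 0, 0, 0, 0]]' | python3 inch.py; python3 -c "
from h import *
print(rel(mag(-.127,0.001,-.013),MP[2]))"
```

```text
clock: 16.7
tcp_pos: [0.499, -0.038, -0.0088]
ee_rot: [0.588, 0.809, 0.0, 0.0]
force: [0.2, -0.2, -0.6]
gripper_width: 0.543
finger_force: 29.9
clock: 17.5
tcp_pos: [0.4373, -0.0563, 0.0506]
ee_rot: [0.588, 0.809, -0.001, -0.002]
force: [-0.1, 0.8, -0.1]
gripper_width: 0.515
finger_force: 0.0
clock: 18.0
tcp_pos: [0.4417, -0.056, 0.0504]
ee_rot: [0.588, 0.809, -0.0, -0.0]
force: [-0.5, -0.6, 0.7]
gripper_width: 0.061
finger_force: 0.0
(array([ 0.0002, -0.0003,  0.0634]), array([-0., -0.,  0.]), array([ 0.   , -0.   , -3.142]))
```

To row units: 0.063 m / 0.75 = 0.084, 0.05 m / 0.75 = 0.0667.

```bash
echo '[[0, 0, 0, 0.04, 0, 0, 0], [0, 0, 0, 0.0667, 0, 0, 0], [0, 0, 0, 0.084, 0, 0, 0], [0, 0, 0, 0.084, 0, 0, 0], [0, 0, 0, 0.084, 0, 0, 0]]' | python3 inch.py; echo '[[0, 0, 0.0133, 0, 0, 0, 0], [0, 0, 0.0267, 0, 0, 0, 0], [0, 0, 0.04, 0, 0, 0, 0], [0, 0, 0.0533, 0, 0, 0, 0], [0, 0, 0.0667, 0, 0, 0, 0], [0, 0, 0.08, 0, 0, 0, 0], [0, 0, 0.0933, 0, 0, 0, 0], [0, 0, 0.1067, 0, 0, 0, 0]]' | python3 inch.py;echo '[[0, 0, 0.0133, 0, 0, 0, 0], [0, 0, 0.0267, 0, 0, 0, 0], [0, 0, 0.04, 0, 0, 0, 0], [0, 0, 0.0507, 0, 0, 0, 0], [0, 0, 0.0587, 0, 0, 0, 0], [0, 0, 0.064, 0, 0, 0, 0], [0, 0, 0.064, 0, 0, 0, 0]]' | python3 inch.py; python3 -c "
from h import *
print(rel(mag(.0,0,-.013),MP[2])[:2])"
```

```text
clock: 18.5
tcp_pos: [0.4414, -0.0561, -0.0125]
ee_rot: [0.588, 0.809, -0.0, -0.0]
force: [0.7, 0.3, 0.2]
gripper_width: 0.009
finger_force: 0.0
clock: 19.3
tcp_pos: [0.5178, -0.0311, -0.0126]
ee_rot: [0.588, 0.809, -0.0, -0.0]
force: [-1.2, 0.1, 0.4]
gripper_width: 0.004
finger_force: 0.4
clock: 20.0
tcp_pos: [0.5638, -0.0165, -0.0124]
ee_rot: [0.588, 0.809, 0.0, 0.0]
force: [-1.3, -0.4, 1.2]
gripper_width: 0.004
finger_force: 0.0
(array([-0.0007, -0.0017,  0.0006]), array([ 0.001,  0.   , -0.   ]))
```

To row units: 0.006 m / 0.75 = 0.008, 0.004 m / 0.75 = 0.0053.

```bash
echo '[[0, 0, 0.0053, 0, 0, 0, 0], [0, 0, 0.008, 0, 0, 0, 0], [0, 0, 0.008, 0, 0, 0, 0]]' | python3 inch.py; echo '[[0, 0, 0.0027, 0, 0, 0, 0], [0, 0, 0.0027, 0, 0, 0, 0]]' | python3 inch.py;echo '[[0, 0, 0.0027, 0, 0, 0, 0], [0, 0, 0.0027, 0, 0, 0, 0]]' | python3 inch.py | head -4
```

```text
clock: 20.3
tcp_pos: [0.5691, -0.0147, -0.0124]
ee_rot: [0.588, 0.809, 0.0, 0.0]
force: [-0.3, -0.3, -0.9]
gripper_width: 0.002
finger_force: 0.0
clock: 20.5
tcp_pos: [0.5708, -0.0141, -0.0124]
ee_rot: [0.588, 0.809, 0.0, 0.0]
force: [-0.6, 0.6, -0.2]
gripper_width: 0.006
finger_force: 0.2
clock: 20.7
tcp_pos: [0.5729, -0.0135, -0.0124]
ee_rot: [0.588, 0.809, 0.0, 0.0]
force: [-0.3, -0.1, 0.5]
```

To row units: 0.0015 m / 0.75 = 0.002.

```bash
echo '[[0, 0, 0.002, 0, 0, 0, 0], [0, 0, 0.002, 0, 0, 0, 0]]' | python3 inch.py | head -4
```

```text
clock: 20.9
tcp_pos: [0.5742, -0.013, -0.0124]
ee_rot: [0.588, 0.809, 0.0, 0.0]
force: [-0.7, -0.4, -0.2]
```

To row units: 0.002 m / 0.75 = 0.0027.

```bash
for i in 1; do echo '[[0, 0, 0.0027, 0, 0, 0, 0], [0, 0, 0.0027, 0, 0, 0, 0]]' | python3 inch.py | head -4; echo '[[0, 0, 0.002, 0, 0, 0, 0], [0, 0, 0.002, 0, 0, 0, 0]]' | python3 inch.py | head -4; echo '[[0, 0, 0.0013, 0, 0, 0, 0], [0, 0, 0.0013, 0, 0, 0, 0]]' | python3 inch.py | head -4; done
```

```text
clock: 21.1
tcp_pos: [0.5763, -0.0124, -0.0124]
ee_rot: [0.588, 0.809, 0.0, 0.0]
force: [-0.7, -0.2, 0.2]
clock: 21.3
tcp_pos: [0.5776, -0.0119, -0.0124]
ee_rot: [0.588, 0.809, 0.0, 0.0]
force: [-1.0, 0.1, 0.3]
clock: 21.5
tcp_pos: [0.5784, -0.0116, -0.0125]
ee_rot: [0.588, 0.809, 0.0, 0.0]
force: [-1.0, -0.5, -0.0]
```

```bash
cat > b.py <<'E'
from h import *
im=cams.capture("top"); h=cv2.cvtColor(im,cv2.COLOR_RGB2HSV).astype(int); c=np.cos(MP[2]);s=np.sin(MP[2])
for n,lo,hi,st in(("blue",95,130,12),("yellow",20,40,25),("red",170,180,60)):
    v,u=np.where((h[...,0]>=lo)&(h[...,0]<=hi)&(h[...,1]>st)&(h[...,2]>90)); P=pix2w("top",np.c_[u,v],.038)[:,:2]-MP[:2]; X=P@[c,s];Y=P@[-s,c]
    k=(X>-.02)&(X<.18)&(abs(Y)<.02); print(n,k.sum(),np.percentile(X[k]*1000,[2,50,98]).round(1) if k.any() else 0)
E
python3 b.py; echo '[[0, 0, 0.002, 0, 0, 0, 0], [0, 0, 0.002, 0, 0, 0, 0]]' | python3 inch.py | sed -n '2p;4p'; echo '[[0, 0, 0.002, 0, 0, 0, 0], [0, 0, 0.002, 0, 0, 0, 0]]' | python3 inch.py | sed -n '2p;4p'; python3 b.py
```

```text
blue 70 [ 12.3 147.8 164.9]
yellow 367 [-18.3  32.5 130.3]
red 0 0
tcp_pos: [0.5791, -0.0113, -0.0125]
force: [-3.5, -2.9, 2.1]
tcp_pos: [0.5789, -0.0112, -0.0126]
force: [-7.8, -3.7, 7.3]
blue 57 [ 15.  149.9 165. ]
yellow 380 [-18.3  34.5 134.1]
red 0 0
```

To row units: 0.002 m / 0.75 = 0.0027.

```bash
echo '[[0, 0, 0.0027, 0, 0, 0, 0], [0, 0, 0.0027, 0, 0, 0, 0]]' | python3 inch.py | sed -n '2p;4p'; python3 b.py
```

```text
tcp_pos: [0.5787, -0.0111, -0.0128]
force: [-13.5, -7.2, 10.8]
blue 57 [ 17.  151.9 165. ]
yellow 386 [-18.3  34.4 135. ]
red 0 0
```

The stack has hit a hard stop: the tool no longer advances and the force is 15 N. Backing off slightly, lifting out and moving clear.

```bash
echo '[[0, 0, -0.0053, 0, 0, 0, 0], [0, 0, -0.0067, 0, 0, 0, 0], [0, 0, -0.0067, -0.04, 0, 0, 0], [0, 0, -0.0067, -0.0933, 0, 0, 0], [0, 0, -0.0067, -0.1467, 0, 0, 0], [0, -0.0667, -0.0067, -0.1467, 0, 0, 0], [0, -0.1333, -0.0067, -0.1467, 0, 0, 0], [0, -0.2, -0.0067, -0.1467, 0, 0, 0]]' | python3 inch.py; echo '[[0, -0.0667, -0.04, 0, 0, 0, 0], [0, -0.1333, -0.08, 0, 0, 0, 0], [0, -0.1333, -0.08, 0, 0, 0, 0]]' | python3 inch.py; python3 b.py; python3 -c "
from h import *
a=cams.capture('scene');b=cams.capture('top');cv2.imwrite('pics/t3.png',b[:,:,::-1])
f=lambda i,n,P:(lambda c:cv2.resize(i[c[1]-50:c[1]+50,c[0]-34:c[0]+33],(400,600),interpolation=cv2.INTER_CUBIC))(w2pix(n,P)[0].astype(int))
P=mag(.04,0,.03);cv2.imwrite('pics/f1.png',np.hstack([f(a,'scene',P),f(b,'top',P)])[:,:,::-1])"
```

```text
clock: 23.05
tcp_pos: [0.6265, -0.1557, 0.0987]
ee_rot: [0.587, 0.809, 0.001, 0.002]
force: [1.1, 0.5, -0.5]
gripper_width: 0.005
finger_force: 0.0
clock: 23.35
tcp_pos: [0.5984, -0.2724, 0.0978]
ee_rot: [0.589, 0.808, -0.0, 0.001]
force: [-0.3, 0.3, -0.4]
gripper_width: 0.004
finger_force: 0.0
blue 77 [127.8 145.9 165. ]
yellow 113 [ 77.8  97.7 118.4]
red 0 0
```

View pics/f1.png

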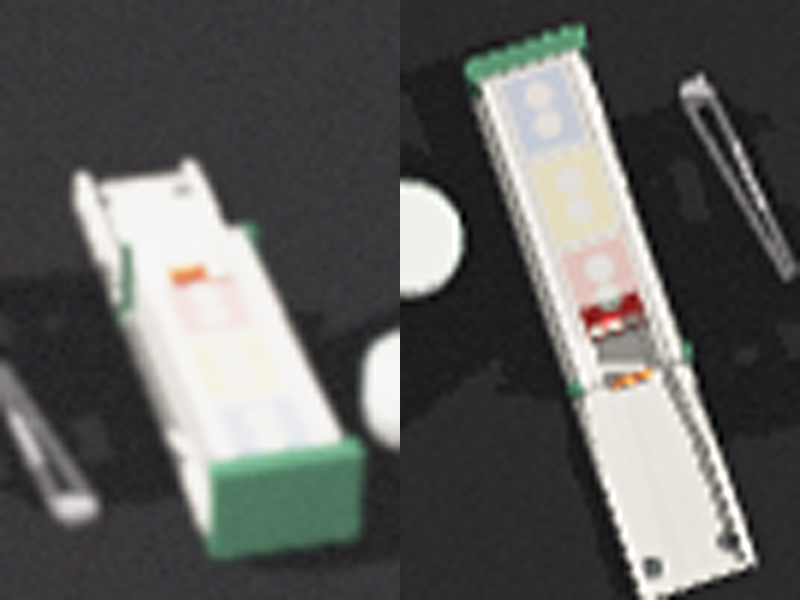

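Red, yellow and blue sit end to end. Blue's centre is at 146 mm and yellow's at 98 mm, as required for the full stack, and the flap is upright at (185,272) and (630,380). Handing in.

```bash
python3 -c "
from bench import env, cams, status
print(env.job_done())"
```

```text
the job is handed in; nothing more can be done
None
```

The job is handed in at about 23.5 s: yellow then red are loaded behind blue, blue is against the closed end, the flap is shut behind them, and nothing else on the bench was touched.

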